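# Load a culture tube into the spring-jaw well of a turbidity meter and take a reading

## Robot

A 6-joint arm with a two-finger parallel gripper is mounted at the origin on a cart in front of the work surface, level with it; the furniture and walls round the work are solid. World frame = base frame: x ahead of the robot, y to its left, z up, the work surface at z = 0. Lengths are in m, angles in rad, forces in N, time in s.
With the tool pointing down it reaches from about 0.275 to 0.85 m from the base axis. Payload 19 kg.
Tool frame: the origin (TCP) lies midway between the tips of the shut fingers; the grasp point (between the pads) lies 19 mm behind it; z points along the fingers, y is the line along which they close (so a half turn about z gives the same grasp; the last joint's range is limited). The gripper opens to 85 mm and grips with 20 to 120 N. Pads are 22 mm wide; open, the fingers measure 114 mm over their backs; the gripper's body (76 mm by 85 mm) begins 54 mm behind the grasp point. The pads swing forward as they close: fully open they stand 13 mm farther back than shut.
Start: joints at [-1.389, 0.15, 1.437, -0, 1.554, -0.134], TCP at [0.179, -0.547, 0.231] pointing down, gripper open.
Joint ranges: [-2.8, 2.8], [-0.68, 2.1], [0.12, 2.68], [-1.39, 4.53], [0.16, 2.79], [-2.81, 2.81]. Speed limits (rad/s): [1.89, 1.89, 2.22, 3.01, 3.01, 3.01].

## Interface

Orientations are given as a unit quaternion [x, y, z, w].
In Python, from rig import arm gives the robot as it stands.
- The arm moves only by the shell command python3 -m handwheel 'ROWS' [FORCE]. ROWS is JSON, a list of rows, each a list of 7 numbers: the finger opening in mm, from 0 to 85.4, then the shift along the tool's x, y, z in mm, then the turn, a rotation vector about the tool's x, y, z in degrees. A call has 1 to 8 rows; each row is the pose to reach, as a shift and turn from the pose commanded when the call began, along the tool's axes at that moment; what a row does not reach only later rows make up. A row lasts 1/12 s, in which the tool goes at most 41.7 mm and 7.16 degrees, less where a joint would pass 70% of its speed; a pose out of reach is approached as far as the arm can. A call with a gripper value outside its range is refused whole. The fingers move at their own pace and stop on an object; FORCE is the grip in N (left out, the last holds). Time passes only in rows, so rows that repeat a pose let the fingers close. It gives the time, the measured TCP pose, the force, the opening and the grip force at its end, in the units of the state.
- arm.get_state(): the state, without advancing time (a new reading comes with each control period).
- arm.grab_frame(name): name is "side" or "top"; returns the picture (400x640x3 uint8, red, green, blue); there is no depth.
- arm.get_calibration(name): a dict with "mtx" (3x3 intrinsics, pixels), "eye" and "orientation" of the camera in the world. Camera axes: x right, y down, z forward; pixel columns grow to the right and rows downward; lengths in m; the calibration is good to about 2 mm. A picture is of the moment at which its call begins. get_calibration takes no time and is no camera call.
- arm.finish_job(): hands the job in; it is judged then, once.
Trained networks look in the newest picture that a camera, given by its name, has taken for a name from the list of things; names that differ only in an ending like _2 or _b are one class to them, and where a whole thing is asked for, a point or a joint stands for the part that bears it (a point fixed in the world has none). Each returns a list of dicts, best first, with "conf" (0 to 1); they miss things now and then, are a little off and sometimes report something else, mostly with a low value. They report only what shows in the picture. A call takes as long as a camera call.
- arm.regions_of(camera, name): "pixels" (400x640 bool, what is visible of it) and "box" ([left, top, right, bottom] in pixels, round what is visible of it).
The state is a dict: "clock": time; "joint_positions": joint angles; "joint_vel": joint speeds; "tau": joint torques, N m; "eef_pos": TCP position; "tcp_rot": TCP orientation; "ft_force": force on the tool from outside, world axes, zero at the start; "wrist_torque": the same for the moment, N m; "finger_gap": finger opening in m; "finger_force": force on a finger pad.
Only numpy, scipy, OpenCV 4.12 (cv2) and the standard library are available. Lean on these libraries where they do the work, as an engineer would, in place of code of your own. Each camera call takes 0.05 s, during which the arm holds its last target. There are 200 camera calls.

## Task

Take the glass tube with the black cap out of the rack and load it into the turbidity meter: lean it toward the steel spring jaw and lead its lower edge into the well in front of the jaw, push the jaw back with the tube, straighten it and slide it down until it stands upright and fully home on the floor of the well. Then let go of it and press the green read key down. It is glass, so feel your way in gently, never force it against the meter and never lay it down, and leave the other two tubes standing in their places in the rack.

Things in the scene. Friction and masses are not known exactly. Their poses are not given: they have to be found in the camera images.
- tube_black: Glass culture tube with a black screw cap, to be loaded. Origin: centre of its flat underside; z runs up its axis. Total height 88 mm; glass body 15.8 mm in diameter with a square lower edge; cap 17.8 mm in diameter, from 67 to 88 mm above the underside (grip it by the cap). 22 g. It stands loosely in one of three places of the rack (which one changes).
- tube_peach: Bystander: the same kind of tube with a peach-coloured cap, standing in the rack. Origin: centre of its underside, z up its axis.
- tube_white: Bystander: the same kind of tube with a white cap, standing in the rack. Origin: centre of its underside, z up its axis.
- rack: White wire tube rack, 99 (x) by 216 (y) by 69 mm, fixed. Origin: centre of its underside. Tubes stand on its 3 mm floor in 19 mm square cells; the top grid is 59 mm high, the side and end plates up to 69 mm. The three tubes stand in one row at x = +10.5 mm, y = -63.5, 0 and +63.5 mm.
- meter: Turbidity meter, fixed: white housing 190 (x) by 130 (y) by 36 mm; origin at the centre of its underside, x from the key and display side (front) to the rear. On its deck stands a black tube block, 54 by 42 mm, top 90 mm over the underside, well axis 24 mm behind its front face. It is screwed down in slots, anywhere up to 7 mm forward or back (x) of its nominal place; where is not reported.
- well_mouth (a point): NOMINAL centre of the mouth of the upright tube well, at x +28, y 0, z 90 mm of the meter, axes as the meter; the true one is up to 7 mm off along x with the block, exact in y. Well 16.8 mm wide (tube + 1 mm), mouth edges chamfered 1.5 mm. Top 20 mm: U-shaped, open to the rear (+x), where a jaw closes it; below: a round bore, 4 mm sloped lead-in on the +x side.
- jaw_face (a point): NOMINAL place (off along x with the block) of the top edge of the upright front face of the steel spring jaw: x +32, y 0, z 90 mm of the meter, 4.0 mm behind the well axis, flush with the block. Only 12.4 mm is left to the front wall; a tube pushed straight down lands on its flat top and cannot move it. Pushed toward +x it slides up to 6.2 mm: 2 N to start, plus 0.5 N per mm.
- well_floor (a point): NOMINAL place (off along x with the block) of the centre of the well's floor: x +28, y 0, z 38 mm of the meter, 52 mm below the mouth. With the tube home its underside rests here; the jaw is then 3.4 mm back and clamps it against the front wall, so 3 to 6 N of friction must be overcome until it is felt to stop. The glass stands 25 N in all against the meter, of which the clamping takes 8.
- read_key (a joint): Green round read key, 22 mm in diameter, on the meter's deck at x = -56, y = -38 mm of the meter: travel 0 (up) to 0.005 m (fully down), spring return, 1.5 N to start and 5 N fully down.
- read_key_top (a point): Centre of the top of the read key at rest, 53 mm above the underside of the meter; press straight down here.

How it is judged:
On the way, in this order (a step that is already met when the one before it is completed fails the run):
1. the black-capped tube is lifted clear of the rack (height (world z) of tube_black above 0.075 m), for 0.1 s.
2. the tube stands upright and fully home in the well, and the fingers have let go of it (z of tube_black in the frame of meter between 0.035 and 0.04 m and angle between tube_black's own z axis and vertical below 0.07 rad and x of tube_black in the frame of meter between 0.016 and 0.04 m and y of tube_black in the frame of meter between -0.005 and 0.005 m and contact force between the fingers and tube_black below 0.1 N), for 0.2 s.
3. the read key is pressed down by 3 mm or more with the tube home (z of tube_black in the frame of meter between 0.035 and 0.04 m and angle between tube_black's own z axis and vertical below 0.07 rad and x of tube_black in the frame of meter between 0.016 and 0.04 m and y of tube_black in the frame of meter between -0.005 and 0.005 m and value of joint read_key above 0.003 m), for 0.05 s.
At the end, for the whole second after the job is handed in: The black-capped tube stands at rest in the meter's well, upright within 4 degrees and its underside within 2 mm of the well floor, let go; the read key is up again; the other two tubes stand within 20 mm of where they stood (all of step 2 and linear speed of tube_black below 0.01 m/s and value of joint read_key below 0.0015 m and distance of each of tube_peach, tube_white from where it was at the start of the episode below 0.02 m and angle between each of tube_peach, tube_white's own z axis and vertical below 0.3 rad); the robot touches nothing.
It fails at once if the glass tube is forced against the meter with more than 25 N (contact force between tube_black and meter above 25 N).
It fails at once if the black-capped tube is laid down or tipped by more than 60 degrees (angle between tube_black's own z axis and vertical above 1.05 rad).
It fails at once if another tube is moved more than 20 mm or tipped over (not (distance of each of tube_peach, tube_white from where it was at the start of the episode below 0.02 m and angle between each of tube_peach, tube_white's own z axis and vertical below 0.3 rad)).
It also fails if it takes over 72 s, if anything falls off the work surface, if the arm or the gripper's body presses on something with over 40 N, if the wrist force passes 120 N, or if a joint passes its speed limit or range.

## Working session

There is one attempt and no reset: what is moved stays moved. The work goes in short steps, Python scripts to look and compute and a shell command to move; the robot and the scene stay as the last step left them, time stands still between calls to the robot, and variables do not carry over. Pictures are saved under pics/ and viewed, at most 10 in all, crops included, and the job is handed in when it is done.

```bash
mkdir -p pics; ls; cat > h.py <<'E'
import numpy as np, cv2
from rig import arm
from scipy.spatial.transform import Rotation as R
def cal(c):
    k=arm.get_calibration(c); o=np.array(k["orientation"],float)
    M=o if o.shape==(3,3) else R.from_quat(o).as_matrix()
    return np.array(k["mtx"]),np.array(k["eye"]),M
def ray(c,uv):
    K,e,M=cal(c); d=M@np.linalg.solve(K,[uv[0],uv[1],1.]); return e,d/np.linalg.norm(d)
def proj(c,p):
    K,e,M=cal(c); q=K@(M.T@(np.array(p)-e)); return q[:2]/q[2]
def atz(c,uv,z):
    e,d=ray(c,uv); return e+d*(z-e[2])/d[2]
def tri(a,b):
    (e1,d1),(e2,d2)=ray(*a),ray(*b)
    t=np.linalg.lstsq(np.c_[d1,-d2],e2-e1,rcond=None)[0]
    p,q=e1+t[0]*d1,e2+t[1]*d2; return (p+q)/2,np.linalg.norm(p-q)
E
python3 - <<'E'
from h import *
np.set_printoptions(precision=4,suppress=True)
for c in("side","top"):
    im=arm.grab_frame(c); cv2.imwrite(f"pics/{c}0.png",im[:,:,::-1])
    K,e,M=cal(c); print(c,K[0,0],K[0,2],K[1,2],e,M[:,2])
    for n in("tube_black","tube_peach","tube_white","rack","meter","read_key","jaw_face"):
        for r in arm.regions_of(c,n)[:2]:
            v,u=np.nonzero(r["pixels"]); print(c,n,round(r["conf"],2),np.round(r["box"]),u.mean().round(1),v.mean().round(1),len(u))
s=arm.get_state(); print(s)
E
```

```text
pics
side 375.1033974323684 320.7506132418427 199.97418956589308 [ 0.4595 -0.945   0.3959] [ 0.0967  0.9387 -0.331 ]
side tube_black 0.78 [325. 224. 336. 252.] 329.2 233.8 183
side tube_peach 0.7 [331. 237. 340. 282.] 337.2 253.2 249
side rack 0.67 [295. 221. 359. 296.] 325.5 260.2 3109
side meter 0.76 [286. 175. 363. 220.] 323.8 202.3 1900
side read_key 0.36 [334. 237. 342. 283.] 336.8 250.8 156
side jaw_face 0.69 [287. 179. 360. 221.] 323.7 202.5 1866
top 378.03965064321454 311.8228397474319 197.13657092570259 [ 0.4811 -0.1103  1.0026] [ 0.0818 -0.0159 -0.9965]
top tube_black 0.46 [356. 199. 361. 209.] 358.4 202.8 43
top tube_peach 0.59 [380. 195. 390. 205.] 383.5 200.6 65
top tube_white 0.62 [330. 202. 337. 210.] 333.2 205.3 52
top meter 0.84 [203. 157. 270. 236.] 234.8 193.0 3823
top read_key 0.4 [247. 208. 261. 215.] 253.2 209.6 57
top jaw_face 0.84 [203. 153. 270. 233.] 234.8 192.9 3838
{'clock': 0.8, 'joint_positions': array([-1.389 ,  0.1505,  1.4374,  0.    ,  1.5538, -0.1341]), 'joint_vel': array([-0.0006, -0.0001,  0.0005, -0.0017, -0.0007, -0.0013]), 'tau': array([  0.0011, -71.2749, -57.1029,  -0.0001,   0.0017,   0.    ]), 'eef_pos': array([ 0.1786, -0.5465,  0.2313]), 'tcp_rot': array([ 0.9876,  0.1573,  0.    , -0.    ]), 'ft_force': array([-0.2739, -0.1217,  0.2422]), 'wrist_torque': array([-0.0073,  0.0103, -0.0298]), 'finger_force': 0.0, 'finger_gap': 0.08524807415951392}
```

```bash
python3 - <<'E'
import cv2
a=cv2.imread("pics/side0.png")[165:305,260:400];b=cv2.imread("pics/top0.png")[145:245,190:410]
cv2.imwrite("pics/side1.png",cv2.resize(a,None,fx=4,fy=4,interpolation=cv2.INTER_CUBIC)); cv2.imwrite("pics/top1.png",cv2.resize(b,None,fx=3.6,fy=3.6,interpolation=cv2.INTER_CUBIC))
E
```

```text
(no output)
```

View pics/side1.png

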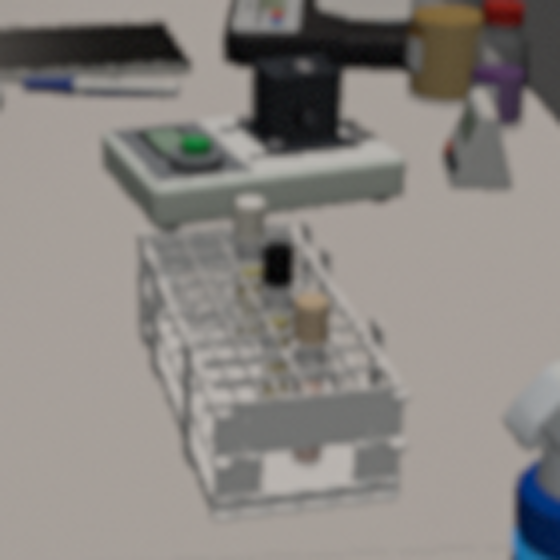

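View pics/top1.png

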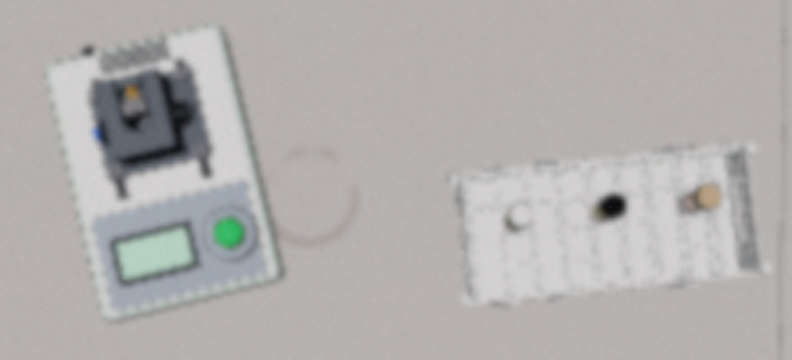

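The side view shows the meter behind the rack, with the caps white (322,220), black (329,231) and peach (337,244). The top view confirms the black tube is in the middle at (359,203), with the key at (253,210), and the meter yawed about 13°. Next I fit the meter and tube positions.

```bash
cat >> h.py <<'E'
from scipy.optimize import minimize
def grads(c,name):
    g=cv2.cvtColor(cv2.imread(name),cv2.COLOR_BGR2GRAY).astype(np.float32)
    g=cv2.GaussianBlur(g,(0,0),0.8); return cv2.Sobel(g,cv2.CV_32F,1,0)/8,cv2.Sobel(g,cv2.CV_32F,0,1)/8
def edge(c,G,a,b):   # mean signed normal gradient along projected segment
    s=np.linspace(.08,.92,60)[:,None]; P=np.array([proj(c,q) for q in (a,b)]); uv=(P[0]+s*(P[1]-P[0])).astype(np.float32)
    t=(P[1]-P[0])/np.linalg.norm(P[1]-P[0]); m=lambda A:cv2.remap(A,uv[:,0],uv[:,1],cv2.INTER_CUBIC).ravel()
    return (m(G[0])*t[1]-m(G[1])*t[0]).mean()
def W(p,l):
    x,y,th=p; c,s=np.cos(th),np.sin(th); return np.array([x+c*l[0]-s*l[1],y+s*l[0]+c*l[1],l[2]])
def rect(x0,x1,y0,y1,z): return [(x0,y0,z),(x1,y0,z),(x1,y1,z),(x0,y1,z)]
E
cat > m.py <<'E'
from h import *
np.set_printoptions(precision=4,suppress=True)
img={c:cv2.imread(f"pics/{c}0.png").astype(int) for c in("side","top")}
def cen(c,f,box):
    b=img[c]; B,G,Rr=b[...,0],b[...,1],b[...,2]; w=np.clip(f(B,G,Rr),0,None).astype(float)
    m=np.zeros_like(w); m[box[1]:box[3],box[0]:box[2]]=1; w*=m; v,u=np.mgrid[:400,:640]; return np.array([(w*u).sum(),(w*v).sum()])/w.sum()
green=lambda B,G,Rr:(G-np.maximum(B,Rr)-25)
black=lambda B,G,Rr:(80-np.maximum(np.maximum(B,G),Rr))
ks,kt=cen("side",green,(295,190,325,210)),cen("top",green,(240,200,268,222))
bs,bt=cen("side",black,(320,220,340,240)),cen("top",black,(350,195,368,211))
print("key",ks,kt,tri(("side",ks),("top",kt)),atz("top",kt,.052),atz("side",ks,.051))
print("cap",bs,bt,tri(("side",bs),("top",bt)),atz("top",bt,.084),atz("side",bs,.0805))
key=atz("top",kt,.052)
G={c:grads(c,f"pics/{c}0.png") for c in img}
D=rect(-.095,.095,-.065,.065,.036)
def cost(p,cs=("top",)):
    return -sum(abs(edge(c,G[c],W(p,D[i]),W(p,D[(i+1)%4]))) for c in cs for i in range(4))
best=None
for th in np.radians(np.arange(8,19,1)):
    k=W((0,0,th),(-.056,-.038,0)); 
    for dx in np.arange(-.008,.009,.002):
        for dy in np.arange(-.008,.009,.002):
            p=(key[0]-k[0]+dx,key[1]-k[1]+dy,th); v=cost(p)
            if best is None or v<best[0]: best=(v,p)
for cs in(("top",),("side",),("top","side")):
    r=minimize(cost,best[1],args=(cs,),method="Nelder-Mead",options=dict(initial_simplex=np.array(best[1])+np.r_[[np.zeros(3)],np.diag([.002,.002,.01])]))
    p=r.x; print(cs,p,np.degrees(p[2]),r.fun,"key pred",W(p,(-.056,-.038,.052)), "px",proj("top",W(p,(-.056,-.038,.052))),proj("side",W(p,(-.056,-.038,.051))))
    if cs==("top",): pt=p
# block offset
for c in("top","side"):
    print(c,"off mm:rear,front edge", [(o,*[round(float(edge(c,G[c],W(pt,(x+o/1e3,.018*-1,.09)),W(pt,(x+o/1e3,-.009 if x>.03 else .018,.09)))),1) for x in(.058,.004)]) for o in range(-9,10)])
v=cv2.resize(cv2.imread("pics/top0.png")[150:235,200:275],None,fx=7,fy=7,interpolation=cv2.INTER_CUBIC)
def dr(pts,col):
    q=[((proj("top",W(pt,l))-[200,150]+.5)*7).astype(int) for l in pts]; cv2.polylines(v,[np.array(q)],True,col,1)
dr(D,(0,0,255)); dr(rect(.004,.058,-.021,.021,.09),(0,255,255)); dr([(-.056+.011*np.cos(a),-.038+.011*np.sin(a),.053) for a in np.arange(0,6.3,.3)],(255,0,255))
cv2.imwrite("pics/fit.png",v)
E
python3 m.py
```

```text
key [308.2917 200.4183] [253.1099 209.2053] (array([0.5246, 0.0207, 0.0546]), np.float64(0.00027654077362214267)) [0.5245 0.0211 0.052 ] [0.5254 0.0309 0.051 ]
cap [328.9137 230.8435] [359.6579 201.8964] (array([ 0.5492, -0.2426,  0.0804]), np.float64(0.001299980856198494)) [ 0.5483 -0.242   0.084 ] [ 0.5498 -0.2427  0.0805]Traceback (most recent call last):
  File "m.py", line 23, in <module>
    p=(key[0]-k[0]+dx,key[1]-k[1]+dy,th); v=cost(p)
                                            ~~~~^^^
  File "m.py", line 17, in cost
    return -sum(abs(edge(c,G[c],W(p,D[i]),W(p,D[(i+1)%4]))) for c in cs for i in range(4))
            ~~~^^^^^^^^^^^^^^^^^^^^^^^^^^^^^^^^^^^^^^^^^^^^^^^^^^^^^^^^^^^^^^^^^^^^^^^^^^^
  File "m.py", line 17, in <genexpr>
    return -sum(abs(edge(c,G[c],W(p,D[i]),W(p,D[(i+1)%4]))) for c in cs for i in range(4))
                    ~~~~^^^^^^^^^^^^^^^^^^^^^^^^^^^^^^^^^^
  File "h.py", line 23, in edge
    s=np.linspace(.08,.92,60)[:,None]; P=np.array([proj(c,q) for q in (a,b)]); uv=(P[0]+s*(P[1]-P[0])).astype(np.float32)
                                                   ~~~~^^^^^
  File "h.py", line 11, in proj
    K,e,M=cal(c); q=K@(M.T@(np.array(p)-e)); return q[:2]/q[2]
          ~~~^^^
  File "h.py", line 5, in cal
    k=arm.get_calibration(c); o=np.array(k["orientation"],float)
ValueError: time passes only in moves, steps and waits
```

Calibration calls are limited, so I cache them.

```bash
sed -i 's/^def cal(c):/import functools\n@functools.cache\ndef cal(c):/' h.py; time python3 m.py
```

```text
key [308.2917 200.4183] [253.1099 209.2053] (array([0.5246, 0.0207, 0.0546]), np.float64(0.00027654077362214267)) [0.5245 0.0211 0.052 ] [0.5254 0.0309 0.051 ]
cap [328.9137 230.8435] [359.6579 201.8964] (array([ 0.5492, -0.2426,  0.0804]), np.float64(0.001299980856198494)) [ 0.5483 -0.242   0.084 ] [ 0.5498 -0.2427  0.0805]
('top',) [0.5699 0.0748 0.2777] 15.910698006134048 -30.748414588334175 key pred [0.5265 0.0229 0.052 ] px [252.4187 208.411 ] [308.8823 201.3747]
('side',) [0.5683 0.0636 0.2944] 16.86846845375255 -56.783518100828374 key pred [0.5257 0.011  0.052 ] px [257.1665 208.8566] [308.8889 202.8498]
('top', 'side') [0.5649 0.0727 0.2863] 16.403120829294306 -73.1056980677432 key pred [0.5219 0.0204 0.052 ] px [253.3423 210.2688] [307.2665 201.7081]
top off mm:rear,front edge [(-9, 1.5, 33.3), (-8, 0.1, 31.8), (-7, -1.9, 29.7), (-6, -4.8, 26.5), (-5, -8.8, 21.8), (-4, -13.2, 15.2), (-3, -18.3, 7.1), (-2, -22.8, -1.9), (-1, -25.3, -10.1), (0, -24.8, -16.3), (1, -21.1, -19.7), (2, -14.2, -20.0), (3, -5.8, -17.9), (4, 2.3, -14.4), (5, 8.8, -10.5), (6, 12.2, -7.0), (7, 13.0, -4.2), (8, 11.6, -2.1), (9, 8.7, -0.7)]
side off mm:rear,front edge [(-9, 0.1, 30.4), (-8, 0.4, 30.4), (-7, 0.8, 29.8), (-6, 1.2, 28.5), (-5, 1.6, 26.5), (-4, 1.9, 23.9), (-3, 2.0, 20.7), (-2, 2.1, 17.1), (-1, 2.2, 13.4), (0, 2.5, 9.6), (1, 3.1, 6.2), (2, 4.0, 3.1), (3, 5.4, 0.6), (4, 7.4, -1.3), (5, 9.9, -2.6), (6, 12.8, -3.3), (7, 16.0, -3.4), (8, 19.2, -3.2), (9, 22.2, -2.7)]
real	0m2.045s
user	0m2.370s
sys	0m0.186s
```

View pics/fit.png

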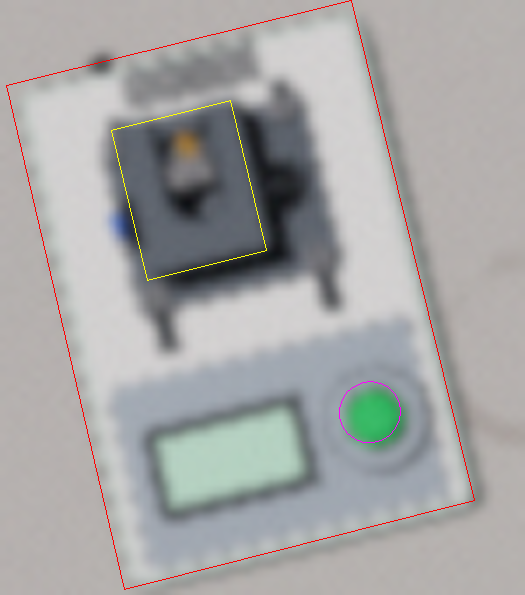

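The overlay is slightly outside the housing at left and rear, so the plain box outline is biased. I'll anchor on the key and fit block and panel rectangles of free size.

```bash
cat > m2.py <<'E'
exec(open("m.py").read().split("best=None")[0])
def fit(c,l0,z,th0=.28,ctr=None):
    def f(q): 
        D=rect(-q[3]/2,q[3]/2,-q[4]/2,q[4]/2,z); p=q[:3]
        return -sum(abs(edge(c,G[c],W(p,D[i]),W(p,D[(i+1)%4]))) for i in range(4))
    b=min((minimize(f,[ctr[0]+a,ctr[1]+b,th0,*l0],method="Nelder-Mead",options=dict(initial_simplex=np.array([ctr[0]+a,ctr[1]+b,th0,*l0])+np.r_[[np.zeros(5)],np.diag([.003,.003,.03,.003,.003])],maxiter=2000,xatol=1e-5)) for a in(-.003,0,.003) for b in(-.003,0,.003)),key=lambda r:r.fun)
    return b.x,b.fun
K0=key; th=.28
P=lambda x,y,z:W((*(K0[:2]-W((0,0,th),(-.056,-.038,0))[:2]),th),(x,y,z))
for c in("top","side"):
    for n,l0,z,ctr in(("deck",(.188,.128),.036,P(0,0,0)),("block",(.054,.042),.09,P(.031,0,0)),("disp",(.03,.045),.038,P(-.056,.015,0))):
        q,v=fit(c,l0,z,th,ctr); print(c,n,q,"yaw",np.degrees(q[2]).round(2),"in meter",(W((0,0,-th),np.r_[q[:2]-P(0,0,0)[:2],0])[:2]*1e3).round(1),v.round(1))
v=cv2.resize(cv2.imread("pics/top0.png")[155:205,210:260],None,fx=12,fy=12,interpolation=cv2.INTER_CUBIC)
def dr(pts,col):
    q=[((proj("top",P(*l))-[210,155]+.5)*12).astype(int) for l in pts]; cv2.polylines(v,[np.array(q)],True,col,1)
dr(rect(.004,.058,-.021,.021,.09),(0,255,255)); dr([(.028+.0084*np.cos(a),.0084*np.sin(a),.09) for a in np.arange(0,6.3,.3)],(255,0,255))
w=cv2.resize(cv2.imread("pics/side0.png")[170:215,305:365],None,fx=10,fy=10,interpolation=cv2.INTER_CUBIC)
q=[((proj("side",P(*l))-[305,170]+.5)*10).astype(int) for l in rect(.004,.058,-.021,.021,.09)]; cv2.polylines(w,[np.array(q)],True,(0,255,255),1)
o=np.zeros((600,800,3),np.uint8); w=cv2.resize(w,(400,300)); v=cv2.resize(v,(400,400)); o[:400,:400]=v; o[:300,400:]=w
cv2.imwrite("pics/fit2.png",cv2.resize(o[:400],None,fx=1,fy=1))
E
python3 m2.py
```

```text
key [308.2917 200.4183] [253.1099 209.2053] (array([0.5246, 0.0207, 0.0546]), np.float64(0.00027654077362214267)) [0.5245 0.0211 0.052 ] [0.5254 0.0309 0.051 ]
cap [328.9137 230.8435] [359.6579 201.8964] (array([ 0.5492, -0.2426,  0.0804]), np.float64(0.001299980856198494)) [ 0.5483 -0.242   0.084 ] [ 0.5498 -0.2427  0.0805]
top deck [0.5712 0.0735 0.2772 0.1929 0.1253] yaw 15.88 in meter [ 3.3 -0.5] -39.7
top block [0.5941 0.0834 0.2762 0.0636 0.0481] yaw 15.82 in meter [28.1  2.6] -106.3
top disp [0.5092 0.0746 0.2734 0.0235 0.0479] yaw 15.66 in meter [-56.   17.7] -99.2
side deck [0.5681 0.0631 0.2878 0.1891 0.1294] yaw 16.49 in meter [-2.5 -9.6] -56.9
side block [0.5878 0.0887 0.3434 0.0522 0.0332] yaw 19.67 in meter [23.5  9.5] -70.2
side disp [0.5174 0.0882 0.2857 0.0418 0.0466] yaw 16.37 in meter [-44.3  28.5] -63.6
```

View pics/fit2.png

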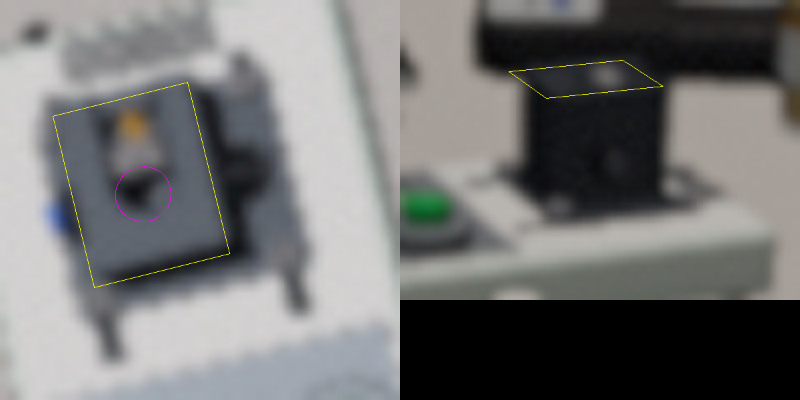

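View pics/top0.png

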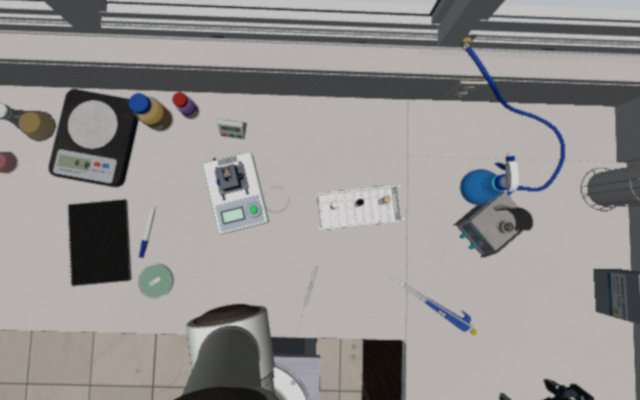

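The top picture shows the rack at (360,207), the meter at (235,192), and the wash bottle and burner (490,190–225) clear of my path. I'm moving to above the black tube now.

```bash
python3 -m handwheel '[[36,30,-12,0,0,0,-6],[36,65,-25,0,0,0,-13],[36,100,-39,0,0,0,-20],[36,135,-53,0,0,0,-27],[36,170,-66,0,0,0,-34],[36,205,-80,0,0,0,-41],[36,240,-94,0,0,0,-48],[36,275,-108,0,0,0,-55]]' 40
cat > t.py <<'E'
# shift in tool axes (mm) and turn (deg) from commanded~measured pose to a goal: x y z yaw(deg of tool x; down) tilt(deg about tool x)
import sys; from h import *
np.set_printoptions(precision=4,suppress=True)
s=arm.get_state(); p,q=np.array(s["eef_pos"]),R.from_quat(s["tcp_rot"])
x,y,z,yaw=map(float,sys.argv[1:5]); tilt=float(sys.argv[5]) if len(sys.argv)>5 else 0
a=np.radians(yaw); g=R.from_matrix(np.c_[[np.cos(a),np.sin(a),0],[np.sin(a),-np.cos(a),0],[0,0,-1]])*R.from_rotvec([tilt,0,0],degrees=True)
print("shift",q.inv().apply(np.array([x,y,z])-p)*1e3,"turn",(q.inv()*g).as_rotvec(degrees=True),"at",p,"ft",s["ft_force"],"tq",s["wrist_torque"],"t",s["clock"],"gap",s["finger_gap"])
E
python3 t.py .5485 -.242 .13 105.8
```

```text
clock: 1.47
eef_pos: [0.4076, -0.357, 0.2315]
tcp_rot: [0.802, 0.598, 0.0, 0.0]
ft_force: [0.1, -1.4, -0.5]
finger_gap: 0.0359
finger_force: 0.0
shift [150.4244 102.2582 101.4963] turn [  0.0147   0.0118 -32.3636] at [ 0.4076 -0.357   0.2315] ft [ 0.0551 -1.4017 -0.4924] tq [ 0.0056 -0.0049  0.0218] t 1.4667 gap 0.035877082330973135
```

```bash
python3 -m handwheel '[[36,25,17,16,0,0,-5.5],[36,50,34,33,0,0,-11],[36,75,51,50,0,0,-16.5],[36,100,68,67,0,0,-22],[36,125,85,84,0,0,-27.5],[36,150,102,101,0,0,-32.4],[36,150.4,102.3,101.5,0,0,-32.4],[36,150.4,102.3,101.5,0,0,-32.4]]'
python3 t.py .5485 -.242 .066 105.8
python3 - <<'E'
from h import *
for c in("top","side"): cv2.imwrite(f"pics/{c}a.png",arm.grab_frame(c)[:,:,::-1])
a=cv2.imread("pics/topa.png")[150:250,300:420];b=cv2.imread("pics/sidea.png")[150:290,270:390]
cv2.imwrite("pics/a.png",np.hstack([cv2.resize(a,(400,333),interpolation=2),cv2.resize(b,(400,467),interpolation=2)[:333]]))
E
```

```text
clock: 2.13
eef_pos: [0.5484, -0.243, 0.1285]
tcp_rot: [0.604, 0.797, -0.0, -0.001]
ft_force: [-0.3, -0.3, 1.7]
finger_gap: 0.0359
finger_force: 0.0
shift [ 0.8422  0.4335 62.4962] turn [-0.0852 -0.0967 -0.1827] at [ 0.5484 -0.243   0.1285] ft [-0.2545 -0.2513  1.6538] tq [0.0475 0.0333 0.0169] t 2.1333 gap 0.035865735870110146
```

View pics/a.png

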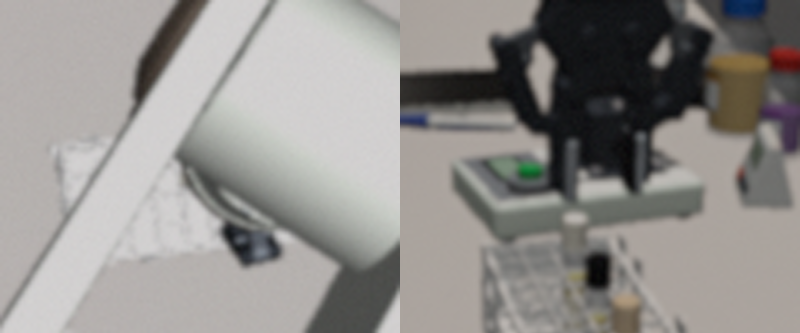

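```bash
python3 - <<'E'
from h import *
for z in(.13,.15,.08): print(z,proj("side",(.5484,-.243,z)))
g=cv2.cvtColor(cv2.imread("pics/sidea.png"),cv2.COLOR_BGR2GRAY)
for r in(194,198,202,206): print(r,g[r,312:350])
for r in(226,230,234): print(r,g[r,318:340])
E
```

```text
0.13 [328.82104239 208.39889492]
0.15 [329.05903616 199.02288401]
0.08 [328.24391305 231.13550269]
194 [171 153 109  51  18  17  24  44  72  83  77  53  27  18  17  19  23  22
  21  23  21  17  13  15  17   8  10  14  33  61  72  61  46  78 121 140
 149 158]
198 [139 131  94  45  18  17  27  49  71  79  70  49  30  23  20  24  27  26
  26  25  24  25  23  23  14  15  13  16  42  69  77  60  44  69  97 106
 102 100]
202 [ 72  75  58  34  20  22  31  49  70  76  84 118 148 145 113  86  79  76
  65  60  62  67  68  59  38  17  11  16  42  70  74  58  73 119 145 155
 159 167]
206 [ 60  56  50  48  42  32  30  47  67  76  95 143 175 185 186 186 186 185
 185 186 185 185 185 180 161 122  73  36  43  73 110 148 164 167 166 165
 162 159]
226 [118 105 105 109 111 108 102  93  77  56  45  39  43  51  76 113 141 155
 157 156 159 161]
230 [134 127 122 124 125 123 113  83  43  13  10   9  10  11  44  93 125 125
 120 137 160 158]
234 [131 127 135 135 130 126 114  80  39  12   8  10   6  17  52 105 136 135
 127 133 139 143]
```

```bash
python3 -m handwheel '[[36,0.5,-0.3,20,0,0,0],[36,0.8,-0.5,40,0,0,-0.2],[36,0.8,-0.5,55,0,0,-0.2],[36,0.8,-0.5,62.5,0,0,-0.2],[36,0.8,-0.5,62.5,0,0,-0.2],[15,0.8,-0.5,62.5,0,0,-0.2],[10,0.8,-0.5,62.5,0,0,-0.2],[10,0.8,-0.5,62.5,0,0,-0.2]]' 40
python3 t.py .5485 -.242 .066 105.8
```

```text
clock: 2.9
eef_pos: [0.5477, -0.2442, 0.0687]
tcp_rot: [0.604, 0.797, 0.0, 0.001]
ft_force: [-0.5, -0.4, 3.8]
finger_gap: 0.0166
finger_force: 39.3
shift [1.8865 1.3148 2.6493] turn [ 0.0695  0.077  -0.1251] at [ 0.5477 -0.2442  0.0687] ft [-0.5495 -0.4214  3.8093] tq [-0.0921  0.2346  0.0573] t 2.9 gap 0.016555500301674204
```

```bash
python3 -m handwheel '[[10,0,0,0,0,0,0],[10,0,0,0,0,0,0],[10,0,0,-15,0,0,0],[10,0,0,-45,0,0,0],[10,0,0,-80,0,0,0],[10,0,0,-115,0,0,0],[10,0,0,-140,0,0,0],[10,0,0,-140,0,0,0]]' 40
python3 t.py .596 .081 .19 105.8 
python3 - <<'E'
from h import *
for c in("side",): cv2.imwrite(f"pics/{c}b.png",arm.grab_frame(c)[:,:,::-1])
a=cv2.imread("pics/sideb.png")[110:290,260:400]
cv2.imwrite("pics/b.png",cv2.resize(a,None,fx=3.3,fy=3.3,interpolation=2))
E
```

```text
clock: 3.57
eef_pos: [0.5488, -0.2445, 0.2138]
tcp_rot: [0.604, 0.797, 0.0, 0.004]
ft_force: [0.6, -0.2, 0.8]
finger_gap: 0.0159
finger_force: 39.4
shift [300.7336 133.3644  22.7478] turn [ 0.336   0.3543 -0.1008] at [ 0.5488 -0.2445  0.2138] ft [ 0.6473 -0.2276  0.8445] tq [-0.0314 -0.0121 -0.0058] t 3.5667 gap 0.015948093164125838
```

View pics/b.png

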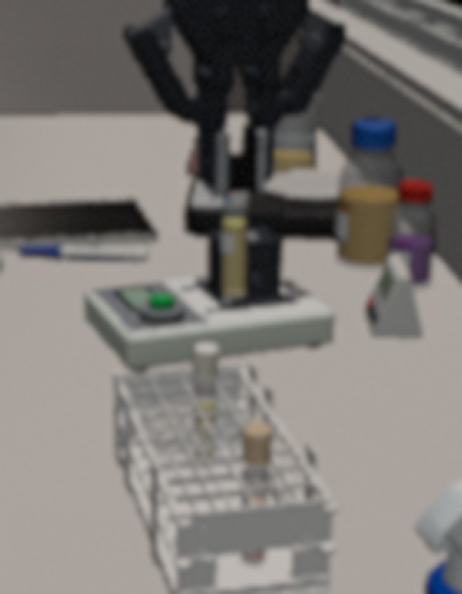

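```bash
python3 - <<'E'
from h import *
for z in(.148,.14,.214): print(z,proj("side",(.5488,-.2445,z)))
im=cv2.imread("pics/sideb.png").astype(int)
print(im[190:206,330]); print("row",im[190,318:344,0])
E
python3 -m handwheel '[[10,0,0,-8,0,0,0],[10,30,13,-16,0,0,0],[10,65,29,-16,0,0,0],[10,100,44,-16,0,0,0],[10,135,60,-16,0,0,0],[10,170,75,-16,0,0,0],[10,205,91,-16,0,0,0],[10,240,106,-16,0,0,0]]' 60
python3 t.py .596 .081 .23 105.8
```

```text
0.148 [329.32241733 200.21356534]
0.14 [329.22569773 203.98314253]
0.214 [330.14726138 168.06586043]
[[ 70  99 106]
 [ 70  98 106]
 [ 71  99 106]
 [ 70  99 107]
 [ 70  99 107]
 [ 70  98 106]
 [ 71 100 108]
 [ 76 105 113]
 [ 82 109 115]
 [ 81 100 105]
 [ 75  84  86]
 [ 68  67  68]
 [ 66  65  64]
 [101 102 104]
 [150 154 157]
 [176 180 183]]
row [157 158 159 152 126  80  35  18  29  46  61  68  70  69  68  59  47  32
  25  22  27  25  25  24  25  28]
clock: 4.28
eef_pos: [0.5841, 0.018, 0.2226]
tcp_rot: [0.604, 0.797, -0.0, -0.001]
ft_force: [0.2, -0.8, -0.4]
finger_gap: 0.0154
finger_force: 58.5
shift [57.4594 28.5331 -7.4069] turn [-0.0791 -0.0374 -0.1115] at [0.5841 0.018  0.2226] ft [ 0.2496 -0.7708 -0.4265] tq [ 0.0253 -0.0235  0.0205] t 4.2833 gap 0.015400007593781765
```

```bash
python3 t.py .6099 .0827 .195 105.8 20
```

```text
shift [55.3147 42.4233 27.5726] turn [19.9209 -0.0564 -0.1038] at [0.5841 0.018  0.2226] ft [ 0.2496 -0.7708 -0.4265] tq [ 0.0253 -0.0235  0.0205] t 4.2833 gap 0.015400007593781765
```

```bash
python3 -m handwheel '[[10,14,10,0,0,0,0],[10,28,20,0,5,0,0],[10,42,32,5,10,0,0],[10,55,42,12,15,0,0],[10,55,42,20,20,0,0],[10,55,42,27,20,0,0],[10,55,42,27,20,0,0],[10,55,42,27,20,0,0]]' 60
python3 t.py .6099 .0827 .170 105.8 20
python3 - <<'E'
from h import *
for c in("side","top"): cv2.imwrite(f"pics/{c}c.png",arm.grab_frame(c)[:,:,::-1])
a=cv2.imread("pics/sidec.png")[130:230,285:385]; b=cv2.imread("pics/topc.png")[130:260,170:300]
cv2.imwrite("pics/c.png",np.hstack([cv2.resize(a,(400,400),interpolation=2),cv2.resize(b,(400,400),interpolation=2)]))
E
```

```text
clock: 4.95
eef_pos: [0.6097, 0.0801, 0.1958]
tcp_rot: [0.595, 0.785, -0.138, -0.105]
ft_force: [-0.2, 0.4, 0.5]
finger_gap: 0.0155
finger_force: 58.8
shift [ 2.4503  9.624  23.9594] turn [ 0.0358 -0.063  -0.104 ] at [0.6097 0.0801 0.1958] ft [-0.1737  0.3999  0.4666] tq [ 0.0711 -0.1412  0.0081] t 4.95 gap 0.015525089616700377
```

View pics/c.png

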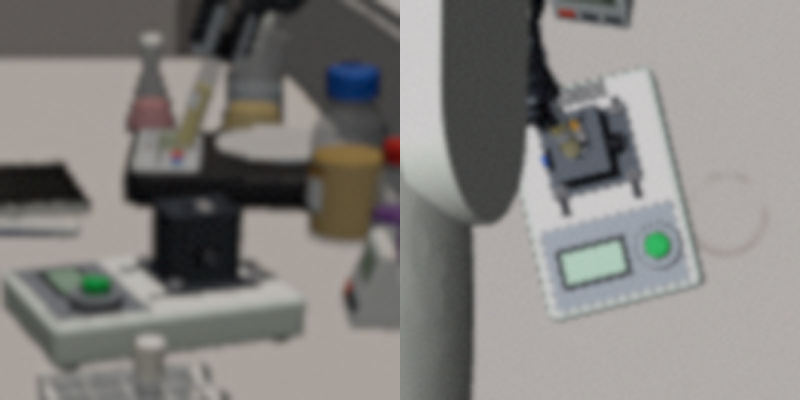

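```bash
python3 -m handwheel '[[10,1,3,7,0,0,0],[10,2.4,6,14,0,0,0],[10,2.4,9,21,0,0,0],[10,2.4,11,27,0,0,0],[10,2.4,11.5,29,0,0,0],[10,2.4,11.5,29,0,0,0],[10,2.4,11.5,29,0,0,0]]' 60
python3 t.py .6099 .0827 .1644 105.8 20
python3 - <<'E'
from h import *
for c in("side","top"): cv2.imwrite(f"pics/{c}d.png",arm.grab_frame(c)[:,:,::-1])
a=cv2.imread("pics/sided.png")[155:205,310:360]; b=cv2.imread("pics/topd.png")[155:205,210:260]
def ov(v,c,o,s,pts,col):
    for p in pts: cv2.circle(v,tuple(((proj(c,p)-o+.5)*s).astype(int)),1,col,-1)
A=cv2.resize(a,(400,400),interpolation=2);B=cv2.resize(b,(400,400),interpolation=2)
st=arm.get_state(); T=np.array(st["eef_pos"]); q=R.from_quat(st["tcp_rot"]); 
bot=[T+q.apply([.0019+.0079*np.cos(t),.0079*np.sin(t),.0657]) for t in np.arange(0,6.3,.4)]
print("lowest",min(bot,key=lambda p:p[2]))
M=np.array([.595,.0805]); a=.276
mouth=[(M[0]+.0084*np.cos(t),M[1]+.0084*np.sin(t),.09) for t in np.arange(0,6.3,.3)]
cv2.imwrite("pics/d0.png",np.hstack([A,B]))
for v,c,o in((A,"side",(310,155)),(B,"top",(210,155))):
    ov(v,c,o,8,bot,(0,0,255)); ov(v,c,o,8,mouth,(255,0,255))
cv2.imwrite("pics/d.png",np.hstack([A,B]))
E
```

```text
clock: 5.63
eef_pos: [0.6102, 0.0829, 0.1651]
tcp_rot: [0.595, 0.785, -0.138, -0.105]
ft_force: [1.3, -0.1, 0.5]
finger_gap: 0.0159
finger_force: 58.8
shift [-0.0745 -0.0714  0.7992] turn [-0.0079 -0.0427 -0.1005] at [0.6102 0.0829 0.1651] ft [ 1.3413 -0.0963  0.5438] tq [ 0.0667 -0.1548 -0.0034] t 5.6333 gap 0.015863676999736415
lowest [0.59546065 0.08045373 0.10101448]
```

View pics/d.png

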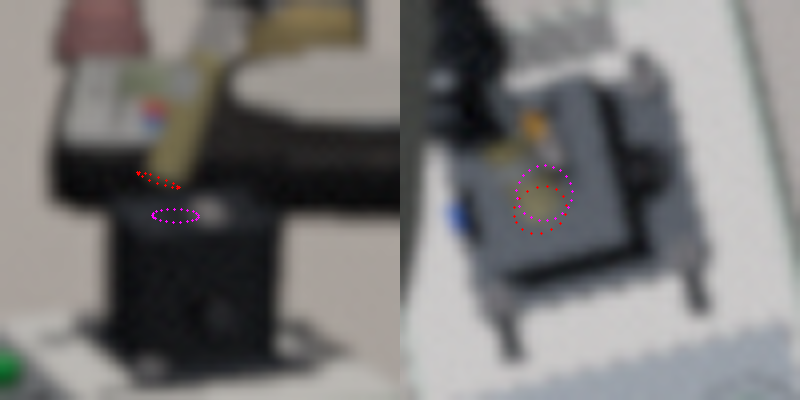

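The tube's lower edge (side crop (188,180)) sits about 4–5 mm in front of the jaw face (200,212) and is centred laterally on the well axis. I'm lowering it gently into the mouth.

```bash
cat > s.py <<'E'
from h import *
np.set_printoptions(precision=2,suppress=True)
s=arm.get_state(); T=np.array(s["eef_pos"]); q=R.from_quat(s["tcp_rot"]); a=.276
fr=lambda v:np.array([np.cos(a)*v[0]+np.sin(a)*v[1],-np.sin(a)*v[0]+np.cos(a)*v[1],v[2]])
M=np.array([.595,.0805,.09]); t=q.apply([0,0,1]); til=np.degrees(np.arctan2(-fr(t)[0],-t[2]))
B=T+q.apply([.0019,0,.0657]); C=B+q.apply([0,.0079,0])
print("t %.2f tilt %.1f"%(s["clock"],til),"B",fr(B-M)*1e3,"C",fr(C-M)*1e3,"F",fr(s["ft_force"]),"tq",fr(s["wrist_torque"]),"gap",round(s["finger_gap"]*1e3,2))
E
python3 s.py; python3 -m handwheel '[[10,0,1,2.8,0,0,0],[10,0,2,5.6,0,0,0],[10,0,2.7,7.5,0,0,0],[10,0,2.7,7.5,0,0,0],[10,0,2.7,7.5,0,0,0]]' 60 >/dev/null;python3 s.py
python3 -m handwheel '[[10,0,0.5,1.4,0,0,0],[10,0,1,2.8,0,0,0],[10,0,1,2.8,0,0,0],[10,0,1,2.8,0,0,0]]' 60 >/dev/null;python3 s.py
```

```text
t 5.73 tilt 20.0 B [-6.99  0.08 13.71] C [ 0.43  0.06 11.01] F [ 0.25 -0.43  0.  ] tq [ 0.03 -0.16 -0.03] gap 15.64
t 6.15 tilt 20.0 B [-7.29  0.15  5.25] C [0.14 0.13 2.55] F [-0.24  0.5   0.45] tq [ 0.04 -0.16 -0.  ] gap 15.9
t 6.48 tilt 20.0 B [-7.25  0.1   2.38] C [ 0.17  0.09 -0.33] F [-0.47  0.37  0.79] tq [ 0.02 -0.21  0.04] gap 15.54
```

```bash
python3 -m handwheel '[[10,0,0.25,0.7,0,0,0],[10,0,0.5,1.4,0,0,0],[10,0,0.5,1.4,0,0,0]]' >/dev/null;python3 s.py
python3 -m handwheel '[[10,0,0.25,0.7,0,0,0],[10,0,0.5,1.4,0,0,0],[10,0,0.5,1.4,0,0,0]]' >/dev/null;python3 s.py
```

```text
t 6.73 tilt 20.0 B [-7.24  0.12  0.84] C [ 0.18  0.11 -1.86] F [0.   0.47 0.62] tq [ 0.04 -0.2   0.  ] gap 16.02
t 6.98 tilt 20.0 B [-7.09  0.07 -0.02] C [ 0.34  0.06 -2.71] F [0.24 0.08 5.56] tq [ 0.05  0.29 -0.05] gap 15.55
```

Contact at depth 2.7 mm: the tilted disc is touching the rounded front wall. I'll lift slightly and feel toward the jaw.

```bash
python3 -m handwheel '[[10,0,-0.3,-0.8,0,0,0],[10,0,0.7,-1.1,0,0,0],[10,0,1.6,-1.5,0,0,0],[10,0,1.6,-1.5,0,0,0]]' >/dev/null;python3 s.py
python3 -m handwheel '[[10,0,0.5,-0.17,0,0,0],[10,0,0.94,-0.34,0,0,0],[10,0,0.94,-0.34,0,0,0]]' >/dev/null;python3 s.py
python3 -m handwheel '[[10,0,0.5,-0.17,0,0,0],[10,0,0.94,-0.34,0,0,0],[10,0,0.94,-0.34,0,0,0]]' >/dev/null;python3 s.py
```

```text
t 7.32 tilt 20.0 B [-5.08  0.13  0.17] C [ 2.34  0.12 -2.53] F [ 0.8  -0.29 -0.6 ] tq [ 0.04 -0.2  -0.  ] gap 15.91
t 7.57 tilt 20.0 B [-4.19  0.14  0.23] C [ 3.24  0.12 -2.48] F [ 0.69 -0.95  0.27] tq [-0.02 -0.2   0.05] gap 15.75
t 7.82 tilt 20.0 B [-3.15  0.12  0.3 ] C [ 4.28  0.1  -2.4 ] F [ 0.04 -0.35  0.4 ] tq [-0.05 -0.18 -0.06] gap 15.59
```

```bash
for i in 1 2 3; do python3 -m handwheel '[[10,0,0.5,-0.17,0,0,0],[10,0,0.94,-0.34,0,0,0],[10,0,0.94,-0.34,0,0,0]]' >/dev/null;python3 s.py; done
```

```text
t 8.07 tilt 20.0 B [-2.12  0.1   0.34] C [ 5.31  0.09 -2.36] F [ 0.6   0.6  -0.33] tq [ 0.04 -0.19 -0.03] gap 15.93
t 8.32 tilt 20.0 B [-1.27  0.12  0.3 ] C [ 6.15  0.1  -2.4 ] F [-0.32 -0.93  0.16] tq [-0.    0.1  -0.01] gap 15.45
t 8.57 tilt 20.0 B [-0.3   0.12  0.27] C [ 7.12  0.11 -2.44] F [-2.19 -0.55 -0.46] tq [-0.04  0.35 -0.01] gap 15.61
```

Jaw found at about +5.9, so the block is about 1.9 mm rearward. Now I push the jaw back, going slightly down.

```bash
python3 -m handwheel '[[10,0,0.65,-0.2,0,0,0],[10,0,1.3,-0.3,0,0,0],[10,0,1.3,-0.3,0,0,0]]' >/dev/null;python3 s.py; python3 -m handwheel '[[10,0,0.65,0,0,0,0],[10,0,1.4,0.1,0,0,0],[10,0,1.4,0.1,0,0,0]]' >/dev/null;python3 s.py
```

```text
t 8.82 tilt 20.0 B [1.1  0.13 0.12] C [ 8.53  0.11 -2.58] F [-3.4  -0.42  0.31] tq [-0.04  0.51 -0.02] gap 15.69
t 9.07 tilt 20.0 B [ 2.43  0.08 -0.23] C [ 9.85  0.06 -2.94] F [-3.7   0.05  2.53] tq [ 0.    0.86 -0.02] gap 15.71
```

```bash
cat > g.py <<'E'
# rows toward goal: corner C at (mx,mz), lateral dy shift, tilt -> shift/turn from measured pose
import sys; from h import *
np.set_printoptions(precision=2,suppress=True)
s=arm.get_state(); T=np.array(s["eef_pos"]); q=R.from_quat(s["tcp_rot"]); a=.276; M=np.array([.595,.0805,.09])
cx,cy,cz,t=map(float,sys.argv[1:5]); n=int(sys.argv[5]) if len(sys.argv)>5 else 1
yaw=a+np.pi/2; g=R.from_matrix(np.c_[[np.cos(yaw),np.sin(yaw),0],[np.sin(yaw),-np.cos(yaw),0],[0,0,-1]])*R.from_rotvec([t,0,0],degrees=True)
off=np.array([.0019,.0079,.0657]); C0=T+q.apply(off); Cg=M+R.from_euler("z",a).apply([cx/1e3,cy/1e3,cz/1e3]); rv=(q.inv()*g).as_rotvec()
for k in range(1,n+1):
    f=k/n; qk=q*R.from_rotvec(rv*f); Tk=C0+(Cg-C0)*f-qk.apply(off); print(q.inv().apply(Tk-T)*1e3,np.degrees(rv*f))
E
python3 g.py 9.7 0.1 -3.3 12 4
```

```text
[ 0.02 -2.29  0.41] [-2.   -0.01 -0.03]
[ 0.03 -4.57  0.91] [-4.   -0.02 -0.06]
[ 0.04 -6.84  1.48] [-6.   -0.03 -0.09]
[ 0.05 -9.08  2.13] [-8.   -0.03 -0.12]
```

```bash
python3 -m handwheel '[[10,0,-2.3,0.4,-2,0,0],[10,0,-4.6,0.9,-4,0,0],[10,0,-4.6,0.9,-4,0,0]]' >/dev/null;python3 s.py;  python3 -m handwheel '[[10,0,-2.3,0.5,-2,0,0],[10,0,-4.5,1.1,-4,0,0],[10,0,-4.5,1.1,-4,0,0]]' >/dev/null;python3 s.py; python3 g.py 9.7 0.1 -4 5 4
```

```text
t 9.32 tilt 15.8 B [ 1.91  0.1  -0.57] C [ 9.51  0.09 -2.72] F [-2.61  0.5   1.64] tq [ 0.08  0.62 -0.01] gap 15.37
t 9.57 tilt 11.9 B [ 1.66  0.13 -1.4 ] C [ 9.4   0.11 -3.03] F [-3.92  0.14  0.35] tq [ 0.07  0.63 -0.  ] gap 15.9
[-0.   -1.83  0.49] [-1.71 -0.   -0.03]
[-0.01 -3.66  1.03] [-3.43 -0.01 -0.06]
[-0.01 -5.48  1.64] [-5.14 -0.01 -0.09]
[-0.02 -7.28  2.3 ] [-6.85 -0.01 -0.12]
```

Good. The jaw force is constant and there is no front contact. I'll continue straightening while going slightly down.

```bash
python3 -m handwheel '[[10,0,-1.8,0.5,-1.7,0,0],[10,0,-3.6,1.0,-3.4,0,0],[10,0,-3.6,1.0,-3.4,0,0]]' >/dev/null;python3 s.py;  python3 -m handwheel '[[10,0,-1.8,0.6,-1.7,0,0],[10,0,-3.6,1.3,-3.4,0,0],[10,0,-3.6,1.3,-3.4,0,0]]' >/dev/null;python3 s.py; python3 g.py 9.6 0.1 -5 1 3
```

```text
t 9.82 tilt 8.5 B [ 1.86  0.13 -2.46] C [ 9.68  0.11 -3.63] F [-2.36  1.63  0.05] tq [ 0.19  0.48 -0.04] gap 15.34
t 10.07 tilt 5.1 B [ 1.99  0.17 -3.93] C [ 9.86  0.16 -4.64] F [-1.46  1.06 -3.09] tq [ 0.1   0.2  -0.03] gap 15.27
[-0.02 -1.66  0.34] [-1.38 -0.   -0.04]
[-0.04 -3.31  0.71] [-2.76 -0.01 -0.08]
[-0.06 -4.95  1.12] [-4.15 -0.01 -0.12]
```

```bash
python3 -m handwheel '[[10,0,-1.7,0.7,-1.5,0,0],[10,0,-3.3,1.5,-3,0,0],[10,0,-3.3,1.5,-3,0,0]]' >/dev/null;python3 s.py;  python3 -m handwheel '[[10,0,-1.2,0.6,-1,0,0],[10,0,-2.4,1.3,-2,0,0],[10,0,-2.4,1.3,-2,0,0]]' >/dev/null;python3 s.py
```

```text
t 10.32 tilt 2.2 B [ 2.01  0.18 -5.52] C [ 9.91  0.16 -5.82] F [-0.65  0.76 -3.43] tq [ 0.07  0.08 -0.04] gap 15.85
t 10.57 tilt 0.1 B [ 1.98  0.17 -6.89] C [ 9.88  0.15 -6.91] F [-0.08  0.48 -2.99] tq [ 0.08 -0.06 -0.02] gap 15.7
```

```bash
for i in 1 2 3; do python3 -m handwheel '[[10,0,0,1,0,0,0],[10,0,0,2,0,0,0],[10,0,0,3,0,0,0],[10,0,0,4,0,0,0]]' >/dev/null;python3 s.py; done
```

```text
t 10.90 tilt 0.2 B [  2.13   0.12 -10.9 ] C [ 10.03   0.1  -10.93] F [-1.99  1.13  3.36] tq [ 0.17  0.37 -0.02] gap 15.54
t 11.23 tilt 0.2 B [  2.13   0.09 -14.86] C [ 10.03   0.07 -14.88] F [-0.75  0.35  3.48] tq [0.24 0.19 0.03] gap 15.81
t 11.57 tilt 0.2 B [  2.11   0.1  -18.83] C [ 10.01   0.08 -18.85] F [0.05 1.24 4.8 ] tq [ 0.24  0.03 -0.01] gap 15.52
```

```bash
for i in 1 2 3; do python3 -m handwheel '[[10,0,0,0.7,0,0,0],[10,0,0,1.4,0,0,0],[10,0,0,2,0,0,0]]' >/dev/null;python3 s.py; done
```

```text
t 11.82 tilt 0.2 B [  2.07   0.1  -20.83] C [  9.97   0.08 -20.85] F [0.38 0.28 5.  ] tq [ 0.25 -0.06 -0.01] gap 15.64
t 12.07 tilt 0.2 B [  2.05   0.13 -22.84] C [  9.95   0.11 -22.87] F [1.04 1.33 4.84] tq [ 0.27 -0.14  0.  ] gap 15.78
t 12.32 tilt 0.2 B [  2.04   0.1  -24.85] C [  9.94   0.09 -24.88] F [0.82 1.7  4.5 ] tq [ 0.28 -0.17 -0.  ] gap 15.65
```

```bash
for i in 1 2 3 4 5; do python3 -m handwheel '[[10,0,0,1,0,0,0],[10,0,0,2,0,0,0],[10,0,0,3,0,0,0],[10,0,0,4,0,0,0]]' >/dev/null;python3 s.py; done
```

```text
t 12.65 tilt 0.2 B [  2.08   0.15 -28.82] C [  9.98   0.13 -28.85] F [-0.13  1.63  4.88] tq [ 0.26 -0.2   0.03] gap 15.39
t 12.98 tilt 0.2 B [  2.12   0.14 -32.8 ] C [ 10.01   0.12 -32.82] F [0.13 1.35 4.58] tq [ 0.36 -0.27  0.04] gap 15.77
t 13.32 tilt 0.2 B [  2.12   0.12 -36.75] C [ 10.02   0.11 -36.78] F [1.68 0.96 5.67] tq [ 0.36 -0.27 -0.01] gap 15.59
t 13.65 tilt 0.2 B [  2.17   0.17 -40.72] C [ 10.07   0.15 -40.74] F [1.27 1.47 6.2 ] tq [ 0.39 -0.25  0.03] gap 15.69
t 13.98 tilt 0.2 B [  2.2    0.2  -44.71] C [ 10.1    0.18 -44.74] F [1.69 1.51 6.61] tq [ 0.38 -0.35 -0.05] gap 15.71
```

```bash
for i in 1 2; do python3 -m handwheel '[[10,0,0,1,0,0,0],[10,0,0,2,0,0,0],[10,0,0,2.5,0,0,0]]' >/dev/null;python3 s.py; done;  python3 -m handwheel '[[10,0,0,0.5,0,0,0],[10,0,0,1,0,0,0],[10,0,0,1,0,0,0]]' >/dev/null;python3 s.py
```

```text
t 14.23 tilt 0.2 B [  2.2    0.23 -47.25] C [ 10.1    0.21 -47.27] F [2.07 2.69 5.6 ] tq [ 0.42 -0.32  0.05] gap 15.53
t 14.48 tilt 0.2 B [  2.2    0.25 -49.72] C [ 10.1    0.23 -49.74] F [1.57 2.78 6.83] tq [ 0.49 -0.41 -0.05] gap 15.38
t 14.73 tilt 0.2 B [  2.22   0.28 -50.75] C [ 10.12   0.26 -50.77] F [2.04 3.36 3.61] tq [ 0.45 -0.48  0.02] gap 15.32
```

```bash
for i in 1 2 3; do python3 -m handwheel '[[10,0,0,0.3,0,0,0],[10,0,0,0.5,0,0,0]]' >/dev/null;python3 s.py; done
```

```text
t 14.90 tilt 0.1 B [  2.26   0.25 -51.12] C [ 10.16   0.23 -51.14] F [1.57 2.68 5.67] tq [ 0.55 -0.37 -0.04] gap 15.86
t 15.07 tilt 0.2 B [  2.21   0.28 -51.64] C [ 10.11   0.27 -51.67] F [2.54 2.96 5.91] tq [ 0.5  -0.38  0.01] gap 15.36
t 15.23 tilt 0.1 B [  2.24   0.28 -52.12] C [ 10.14   0.26 -52.14] F [1.78 2.24 7.16] tq [ 0.51 -0.33  0.04] gap 15.81
```

```bash
for i in 1 2; do python3 -m handwheel '[[10,0,0,0.3,0,0,0],[10,0,0,0.4,0,0,0]]' >/dev/null;python3 s.py; done
```

```text
t 15.40 tilt 0.1 B [  2.28   0.25 -52.23] C [ 10.18   0.23 -52.25] F [ 0.72  2.15 11.31] tq [ 0.59 -0.02 -0.02] gap 14.97
t 15.57 tilt 0.1 B [  2.34   0.21 -52.31] C [ 10.24   0.19 -52.33] F [-0.07  3.23 15.9 ] tq [ 0.62  0.27 -0.02] gap 15.56
```

Felt the floor stop at −52.3 mm. I ease off, release, and retreat.

```bash
python3 -m handwheel '[[15,0,0,-0.6,0,0,0],[25,0,0,-0.6,0,0,0],[40,0,0,-0.6,0,0,0],[40,0,0,-0.6,0,0,0],[40,0,0,-0.6,0,0,0]]' 20; python3 -m handwheel '[[40,0,0,-15,0,0,0],[40,0,0,-40,0,0,0],[40,0,0,-75,0,0,0],[40,0,0,-110,0,0,0],[40,0,0,-110,0,0,0]]'
python3 t.py .5245 .021 .09 105.8
python3 - <<'E'
from h import *
for c in("side","top"): cv2.imwrite(f"pics/{c}e.png",arm.grab_frame(c)[:,:,::-1])
a=cv2.imread("pics/sidee.png")[130:230,285:385]; b=cv2.imread("pics/tope.png")[130:260,170:300]
cv2.imwrite("pics/e.png",np.hstack([cv2.resize(a,(400,400),interpolation=2),cv2.resize(b,(400,400),interpolation=2)]))
for z in(.038,.105,.126): print(z,proj("side",(.5975,.0818,z)))
E
```

```text
clock: 15.98
eef_pos: [0.5973, 0.0792, 0.1028]
tcp_rot: [0.604, 0.797, -0.002, -0.001]
ft_force: [-0.9, 0.8, 1.2]
finger_gap: 0.04
finger_force: 0.0
clock: 16.4
eef_pos: [0.5997, 0.0794, 0.2202]
tcp_rot: [0.604, 0.797, 0.001, 0.002]
ft_force: [1.1, 0.7, 1.7]
finger_gap: 0.0401
finger_force: 0.0
shift [-35.5977 -88.8404 129.8193] turn [ 0.2804  0.132  -0.1079] at [0.5997 0.0794 0.2202] ft [1.076  0.6636 1.7462] tq [ 0.037  -0.0184 -0.0295] t 16.4 gap 0.040098199671285
0.038 [331.77704521 198.41579138]
0.105 [332.39437341 176.29521484]
0.126 [332.59314905 169.17253427]
```

View pics/e.png

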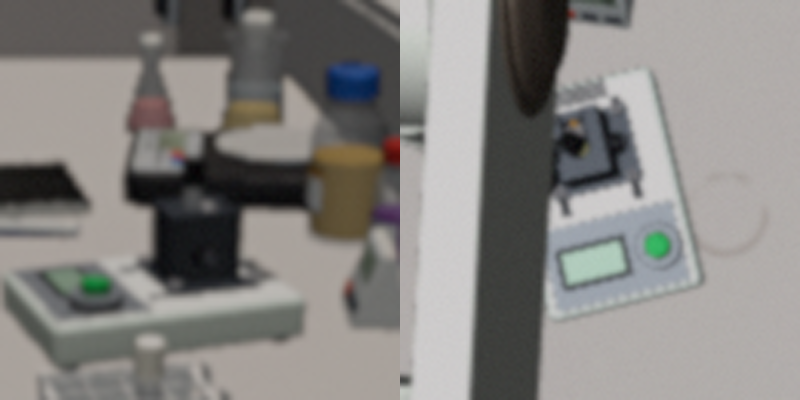

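The tube's black cap is visible in the well at top-view (572,140), upright. Next the key at (657,243): shut fingers, move above it, and press.

```bash
python3 -m handwheel '[[0,-12,-30,0,0,0,0],[0,-24,-60,0,0,0,0],[0,-35.6,-88.8,20,0,0,0],[0,-35.6,-88.8,55,0,0,0],[0,-35.6,-88.8,90,0,0,0],[0,-35.6,-88.8,125,0,0,0],[0,-35.6,-88.8,145,0,0,0],[0,-35.6,-88.8,145,0,0,0]]' 20; python3 t.py .5245 .021 .053 105.8
```

```text
clock: 17.17
eef_pos: [0.5183, 0.0212, 0.0631]
tcp_rot: [0.604, 0.797, -0.004, -0.005]
ft_force: [-1.2, -0.0, -0.9]
finger_gap: 0.0001
finger_force: 0.0
shift [-1.8992  6.0025  9.9884] turn [-0.6537 -0.1849 -0.1192] at [0.5183 0.0212 0.0631] ft [-1.1664 -0.0469 -0.9092] tq [ 0.0226 -0.0122 -0.0275] t 17.1667 gap 0.00011988116306373942
```

```bash
python3 -m handwheel '[[0,0,0,0,0,0,0],[0,0,0,0,0,0,0]]'>/dev/null; python3 t.py .5245 .021 .053 105.8
```

```text
shift [-0.6695  2.4843 16.4601] turn [-0.1573  0.0107 -0.1045] at [0.522  0.021  0.0695] ft [-0.1277  0.9948 -0.1066] tq [-0.0484 -0.0332 -0.016 ] t 17.3333 gap 0.00013478200488536253
```

```bash
python3 -m handwheel '[[0,-0.5,2,5,0,0,0],[0,-0.5,2,11,0,0,0],[0,-0.5,2,15,0,0,0],[0,-0.5,2,15,0,0,0]]'>/dev/null; python3 t.py .5245 .021 .049 105.8; python3 -m handwheel '[[0,0,0,1,0,0,0],[0,0,0,2,0,0,0],[0,0,0,2,0,0,0]]'>/dev/null; python3 t.py .5245 .021 .049 105.8
```

```text
shift [-0.2398  0.6855  4.183 ] turn [-0.1665  0.005  -0.1074] at [0.5238 0.021  0.0532] ft [ 2.1207 -0.2296  3.1133] tq [ 0.0195 -0.4057 -0.0241] t 17.6667 gap -0.0003154274753826345
shift [-0.224   0.6481  2.9938] turn [-0.1537  0.0091 -0.1078] at [0.5238 0.021  0.052 ] ft [-0.232  -0.1034  6.535 ] tq [-0.0278 -0.0613  0.0094] t 17.9167 gap 1.7809080624343168e-05
```

```bash
python3 -m handwheel '[[0,0,0,1,0,0,0],[0,0,0,2,0,0,0],[0,0,0,2,0,0,0]]'>/dev/null; python3 t.py .5245 .021 .049 105.8;  python3 -m handwheel '[[0,0,0,1,0,0,0],[0,0,0,1,0,0,0]]'>/dev/null; python3 t.py .5245 .021 .049 105.8
```

```text
shift [-0.1769  0.3853  2.5773] turn [-0.102  0.036 -0.095] at [0.5241 0.0211 0.0516] ft [-9.7852  1.5319 31.3357] tq [ 0.1421  1.716  -0.0476] t 18.1667 gap 0.00020279567839725764
shift [-0.1496  0.2679  2.3449] turn [-0.0769  0.0485 -0.0915] at [0.5242 0.0211 0.0513] ft [-15.8463   0.9374  44.6858] tq [ 0.2607  2.6014 -0.0052] t 18.3333 gap -0.00018493540985803366
```

```bash
python3 -m handwheel '[[0,0,0,-6,0,0,0],[0,0,0,-14,0,0,0],[0,0,0,-14,0,0,0],[0,0,0,-14,0,0,0]]'>/dev/null; python3 t.py .5245 .021 .053 105.8; for i in 1 2 3 4 5 6 7 8 9; do python3 -m handwheel '[[0,0,0,0.5,0,0,0],[0,0,0,1,0,0,0],[0,0,0,1,0,0,0]]' | egrep 'eef|ft'; done
```

```text
shift [-0.3311  0.9331  9.5417] turn [-0.1901 -0.0016 -0.1052] at [0.5235 0.0211 0.0625] ft [-0.5139 -0.0444 -0.7767] tq [-0.0253  0.0189  0.0324] t 18.6667 gap 3.3415430747487075e-05
eef_pos: [0.5233, 0.0211, 0.0609]
ft_force: [0.5, -0.6, -0.1]
eef_pos: [0.5235, 0.0211, 0.0602]
ft_force: [0.4, -0.2, 0.0]
eef_pos: [0.5235, 0.0211, 0.0594]
ft_force: [-0.1, -0.3, 0.0]
eef_pos: [0.5235, 0.0211, 0.0584]
ft_force: [-0.2, -1.3, 0.7]
eef_pos: [0.5235, 0.0211, 0.0574]
ft_force: [0.5, 0.4, 1.0]
eef_pos: [0.5236, 0.0211, 0.0565]
ft_force: [-0.2, -0.3, 1.8]
eef_pos: [0.5236, 0.0211, 0.0555]
ft_force: [0.1, -0.1, 2.5]
eef_pos: [0.5236, 0.021, 0.0545]
ft_force: [-0.4, 0.0, 3.6]
eef_pos: [0.5236, 0.0211, 0.0534]
ft_force: [-0.1, -0.2, 4.1]
```

The force profile (1.5 N rising about 0.8 N/mm, hard stop at 5 mm) is the key spring, so the key has gone down. One more deliberate press, then retreat and check.

```bash
python3 -m handwheel '[[0,0,0,1,0,0,0],[0,0,0,1,0,0,0],[0,0,0,1,0,0,0]]' | egrep 'eef|ft'; python3 -m handwheel '[[0,0,0,-20,0,0,0],[0,0,0,-55,0,0,0],[0,0,0,-90,0,0,0],[0,0,-35,-120,0,0,0],[0,0,-70,-120,0,0,0],[0,0,-105,-120,0,0,0],[0,0,-105,-120,0,0,0],[0,0,-105,-120,0,0,0]]'
python3 - <<'E'
from h import *
np.set_printoptions(precision=4,suppress=True)
c="top"; im=arm.grab_frame(c); cv2.imwrite("pics/topf.png",im[:,:,::-1]); cv2.imwrite("pics/sidef.png",arm.grab_frame("side")[:,:,::-1])
w=np.clip(45-im.max(2).astype(float),0,None); v,u=np.mgrid[:400,:640]
m=(u>222)&(u<236)&(v>166)&(v<184); w=w*m; uv=np.array([(w*u).sum(),(w*v).sum()])/w.sum(); print("cap px",uv,(w>0).sum(),atz(c,uv,.122),"expect",proj(c,(.5975,.0823,.122)))
for cc in("top","side"):
    for n in("tube_black","tube_peach","tube_white"):
        for r in arm.regions_of(cc,n)[:2]: print(cc,n,round(r["conf"],2),np.round(r["box"]))
    b=(cv2.imread(f"pics/{cc}f.png").astype(int)-cv2.imread(f"pics/{cc}0.png"))
print("row profile col332 side before/after",cv2.imread("pics/side0.png")[158:186,332,1],cv2.imread("pics/sidef.png")[158:186,332,1])
E
```

```text
eef_pos: [0.5236, 0.0211, 0.0525]
ft_force: [-1.6, 0.9, 5.3]
clock: 21.83
eef_pos: [0.422, -0.0075, 0.1732]
tcp_rot: [0.604, 0.797, -0.001, -0.001]
ft_force: [0.9, -0.7, 0.3]
finger_gap: -0.0004
finger_force: 0.0
cap px [225.7686 176.1557] 36 [0.5968 0.0783 0.122 ] expect [224.0478 175.814 ]
top tube_black 0.42 [206. 152. 269. 234.]
top tube_white 0.47 [332. 202. 337. 212.]
side tube_black 0.46 [328. 167. 337. 182.]
side tube_peach 0.45 [336. 238. 343. 281.]
side tube_white 0.43 [320. 212. 325. 233.]
row profile col332 side before/after [160 160 158 150 138 133 137 140 141 140 142 144 146 141 118  75  36  20
  19  15  24  35  42  41  40  38  31  25] [163 163 161 153 140 136 141 144 144 140 120  81  39  16  10  15   8  15
  37  61  73  74  74  71  61  46  33  25]
```

The side view puts the cap top at row 169 (predicted 169.2 for the home position) and the cap bottom at 176 (predicted 176.3). The tube is home and the bystanders are in place.

```bash
python3 -c "
from rig import arm; print(arm.finish_job())"
```

```text
the job is handed in; nothing more can be done
None
```

The black-capped tube stands home and released in the meter's well, the read key was pressed all the way down and released, the other two tubes are still in the rack, and the job is handed in (no verdict was returned).

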